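# Lid the turned pot and hold it up

### The arm

A 6-joint arm with a two-finger parallel gripper is mounted at the origin on the work surface. World frame = base frame: x ahead of the robot, y to its left, z up, the work surface at z = 0. Lengths are in mm, angles in rad, forces in N, time in s.
With the tool pointing down it reaches from about 350 to 775 mm from the base axis. Payload 7.3 kg.
Tool frame: the origin (TCP) lies on the centre line of the jaws, within the pads' length; the fingertips stand 22 mm ahead of it and the grasp point (between the pads) lies 3 mm ahead of it; z points along the fingers, y is the direction in which the jaws open and shut (so a half turn about z gives the same grasp; the last joint's range is limited). The gripper opens to 92 mm and grips with 3 to 60 N. Pads are 19 mm wide; open, the fingers measure 130 mm over their backs; the gripper's body (75 mm by 190 mm) begins 47 mm behind the grasp point.
Start: joints at [0.959, 0.342, 1.524, -0, 1.275, -0.146], TCP at [235.786, 469.093, 248.741] pointing down, gripper open.
Joint ranges: [-2.53, 2.53], [-0.77, 2.02], [0.04, 2.7], [-1, 4.14], [0.28, 2.66], [-3.11, 3.11]. Speed limits (rad/s): [2.57, 2.57, 3.14, 3.14, 3.14, 3.14].

### API

Orientations are given as [roll, pitch, yaw] about the fixed x, y, z axes, in that order (R = Rz(yaw) Ry(pitch) Rx(roll)).
In Python, from plant import get_obs, capture, close_job gives the robot as it stands.
- The arm moves only by the tool carry_out, never from a script. Its arguments are lists of equal length, an entry for each row: "xyz": the shift along the tool's x, y, z scaled (see below), a list of three; "dr": the turn, a rotation vector about the tool's x, y, z scaled (see below), a list of three. A call has 1 to 8 rows; each row shifts and turns the commanded pose from where the row before left it, along the tool's axes as they then stand; what a row does not reach is not made up. The controller multiplies each number of a shift by 0.06 m and each number of a turn by 8 degrees. A row lasts 1/8 s, in which the tool goes at most 62.5 mm and 10.7 degrees, less where a joint would pass 70% of its speed; a pose out of reach is approached as far as the arm can. A call with a number of a shift or a turn outside -1 to 1 is refused whole. A call with a gripper value outside its range is refused whole. "gripper" is the gripper's target within -1 to 1 (fully open at 1, half-way at 0, shut at -1), set as the call begins (left out, the last holds). The fingers move at their own pace and stop on an object; the grip force is fixed at half the most. Time passes only in rows, so rows that do not move let the fingers close. It gives the time, the measured TCP pose, the force and the opening at its end, in the units of the state.
- get_obs(): the state, without advancing time (a new reading comes with each control period).
- capture(name): name is "scene" or "top" or "wrist"; returns a dict with "image" (400x640x3 uint8, blue, green, red), "fx", "fy", "cx", "cy" (pixels), "pose" (4x4, takes a point from camera to world coordinates). Camera axes: x right, y up, looking along -z (the intrinsics and any distortion apply to the point x, -y, -z); pixel columns grow to the right and rows downward; lengths in mm; the calibration is good to about 2 mm. A picture is of the moment at which its call begins. There is no depth.
- close_job(): hands the job in, once; it reports no verdict.
The state is a dict: "time": time; "joint_positions": joint angles; "dq": joint speeds; "tau": joint torques, N m; "tool_pos": TCP position; "tcp_rot": TCP orientation; "contact_force": force on the tool from outside, world axes, zero at the start; "moment": the same for the moment, N m; "grip_width": finger opening in mm.
Only numpy, scipy, OpenCV 4.12 (cv2) and the standard library are available. Lean on these libraries where they do the work, as an engineer would, in place of code of your own. Each camera call takes 0.05 s, during which the arm holds its last target.

### The job

Put the larger loose wooden lid on the tall turned pot, plug in the mouth, so that it sits level on the rim, and let go of it while the pot stands on its stand. Then grip the pot by its sides, lift it straight up about 100 mm above its stand and finish while still holding it there, steady and level with the lid seated; leave everything else on the bench where it is.

Things in the scene. Friction and masses are not known exactly. Their poses are not given: they have to be found in the camera images.
- stand: Round dark iron finishing stand, 110 mm across, 35 mm high, fixed to the bench, flat on top; the tall pot stands on it near the middle. Origin: centre of its underside, z up.
- pot: Tall straight-sided open pot of brown turned wood, 58 mm outside diameter, 70 mm high, mouth 45 mm across (wall 6.5 mm), 0.1 to 0.2 kg, loose on the stand. Origin: centre of its underside, z up along its axis.
- pot_rim (a point): Centre of the tall pot's mouth, at the height of the rim (70 mm above the pot's origin).
- lid: The larger of two loose lids of brown turned wood, lying plug down on the bench, about 40 g. From below: a plug 40 mm across and 6 mm high, a disc 52 mm across and 6 mm thick, a round upright knob 18 mm across and 16 mm high (28 mm in all). Origin: centre of the plug's underside, z up; seated, this origin lies 6 mm below the pot's rim and the disc rests on the rim. The disc is narrower than the pot, so fingers can pass outside it to the pot's sides.
- small_lid: Bystander: the smaller lid of the same form, for another pot; disc 36 mm across, knob 12 mm across, 24 mm high in all. Origin: centre of its underside.
- squat_pot: Bystander: squat open brown wooden pot, 72 mm across its belly, 42 mm high. Origin: centre of its underside.
- wax_tin: Bystander: round metal tin, 72 mm across, 45 mm high. Origin: centre of its underside.
- sanding_block: Bystander: cork sanding block, 70 x 40 x 30 mm high. Origin: centre of its underside.
- blank: Bystander: square light wood blank, 45 x 160 (along its y) x 45 mm. Origin: centre of its underside.
- gouge: Bystander: turning gouge, about 380 mm long, lying along its x: light wooden handle (-x), steel blade (+x), 32 mm high. Origin: on the bench, 150 mm from the handle's end.
- chuck_key: Bystander: steel T-shaped key lying flat, 110 mm along its x, crossbar 90 mm, 12 mm high. Origin: centre of its underside.
There are look-alikes about, which are no part of the job. What is shaped like the lid but blue or purple is not meant.

How it is judged (in metres and radians):
On the way, in this order (a step that is already met when the one before it is completed fails the run):
1. the larger lid sits level in the mouth of the tall pot, let go, while the pot stands upright on its stand (horizontal distance between lid and pot_rim below 0.006 m and z of lid in the frame of pot_rim between -0.008 and -0.004 m and angle between the z axis of lid and the z axis of pot, either way round below 0.07 rad and contact force between the fingers and lid below 0.1 N and z of pot in the frame of stand between 0.032 and 0.038 m and angle between pot's own z axis and vertical below 0.05 rad and horizontal distance between pot and stand below 0.04 m), for 0.2 s.
2. the fingers hold the lidded pot level, at least 50 mm clear above its stand (horizontal distance between lid and pot_rim below 0.006 m and z of lid in the frame of pot_rim between -0.008 and -0.004 m and angle between the z axis of lid and the z axis of pot, either way round below 0.07 rad and z of pot in the frame of stand between 0.085 and 0.235 m and horizontal distance between pot and stand below 0.08 m and angle between pot's own z axis and vertical below 0.12 rad and contact force between pot and stand below 0.1 N and contact force between the fingers and pot above 1 N), for 0.2 s.
At the end, for the whole second after the job is handed in: The fingers hold the tall pot, base 50 to 200 mm above the stand's top, within 80 mm sideways of its centre, off the stand, tilt under 0.12 rad, still (20 mm/s, 0.15 rad/s), with the larger lid seated: height within 2 mm, within 6 mm of centre, 0.07 rad of parallel (all of step 2 and linear speed of pot below 0.02 m/s and angular speed of pot below 0.15 rad/s); the arm keeps its last pose, push and grip.
It fails at once if a bystander is moved more than 30 mm (distance of any of small_lid, squat_pot, wax_tin, sanding_block, blank, gouge, chuck_key from where it was at the start of the episode above 0.03 m).
It fails at once if the pot is tipped over (more than 0.5 rad) (angle between pot's own z axis and vertical above 0.5 rad).
It also fails if it takes over 46 s, if anything falls off the work surface, if the arm or the gripper's body presses on something with over 40 N, if the wrist force passes 120 N, or if a joint passes its speed limit or range.

## Working session

There is one attempt and no reset: what is moved stays moved. The work goes in short steps, Python scripts to look and compute and a tool call to move; the robot and the scene stay as the last step left them, time stands still between calls to the robot, and variables do not carry over. Pictures are saved under pics/ and viewed, and the job is handed in when it is done.

Besides the shell and the picture viewer there is one more tool, called after ">>>" as name(argument=value, ...) on one line, values as JSON. carry_out: Moves the arm, as the interface text tells. Shifts and turns lie within -1 to 1; 1 stands for 0.06 m of shift or 8 degrees of turn. Its arguments: {"type":"object","properties":{"xyz":{"type":"array"},"dr":{"type":"array"},"gripper":{"type":"number"}},"required":["xyz","dr"]}

```bash
ls; mkdir -p pics; python3 - <<'E'
from plant import *
import cv2
o=get_obs();print({k:o[k] for k in('time','tool_pos','tcp_rot','grip_width','contact_force')})
for n in('scene','top','wrist'):
    c=capture(n);cv2.imwrite(f'pics/{n}0.png',c['image']);print(n,{k:c[k] for k in c if k!='image'})
E
```

```text
pics
{'time': 0.0, 'tool_pos': array([235.5539544 , 468.75053467, 248.02472036]), 'tcp_rot': array([-3.14001999e+00, -2.50448178e-04,  2.67577524e+00]), 'grip_width': 91.80001446842128, 'contact_force': array([ 0.6920696 ,  0.48068861, -0.01905375])}
scene {'fx': 397.48501887117146, 'fy': 397.48501887117146, 'cx': 321.0485525435168, 'cy': 204.081034667302, 'pose': array([[ 3.29619659e-01, -7.26909310e-01,  6.02456419e-01,
         1.30561177e+03],
       [ 9.44113805e-01,  2.53741547e-01, -2.10390948e-01,
        -2.78836650e+02],
       [ 6.69148567e-05,  6.38136414e-01,  7.69923316e-01,
         1.08597359e+03],
       [ 0.00000000e+00,  0.00000000e+00,  0.00000000e+00,
         1.00000000e+00]])}
top {'fx': 367.7203085285068, 'fy': 367.7203085285068, 'cx': 311.98783739141965, 'cy': 198.30479892628998, 'pose': array([[-2.72098770e-02,  9.98641014e-01, -4.44493735e-02,
         5.06521642e+02],
       [-9.99503837e-01, -2.78852567e-02, -1.46455295e-02,
        -3.59387930e+01],
       [-1.58651086e-02,  4.40288164e-02,  9.98904281e-01,
         1.06375033e+03],
       [ 0.00000000e+00,  0.00000000e+00,  0.00000000e+00,
         1.00000000e+00]])}
wrist {'fx': 312.24680612233567, 'fy': 312.24680612233567, 'cx': 322.77607874527376, 'cy': 194.59666662005625, 'pose': array([[ 4.50485088e-01, -8.57722137e-01, -2.47741641e-01,
         1.70693200e+02],
       [ 8.92783732e-01,  4.32598588e-01,  1.25680824e-01,
         5.03537063e+02],
       [-6.26541065e-04, -2.77797044e-01,  9.60639584e-01,
         3.83397995e+02],
       [ 0.00000000e+00,  0.00000000e+00,  0.00000000e+00,
         1.00000000e+00]])}
```

View pics/scene0.png

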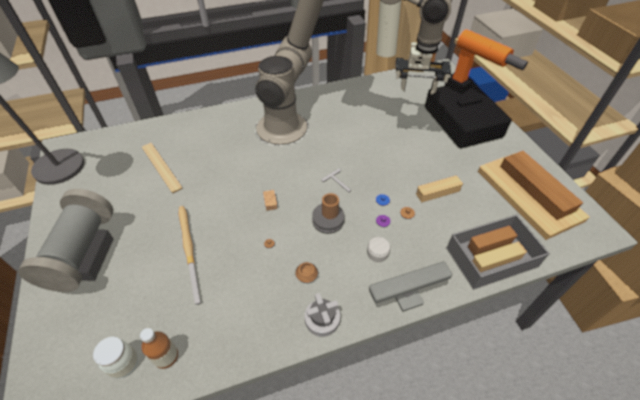

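View pics/top0.png

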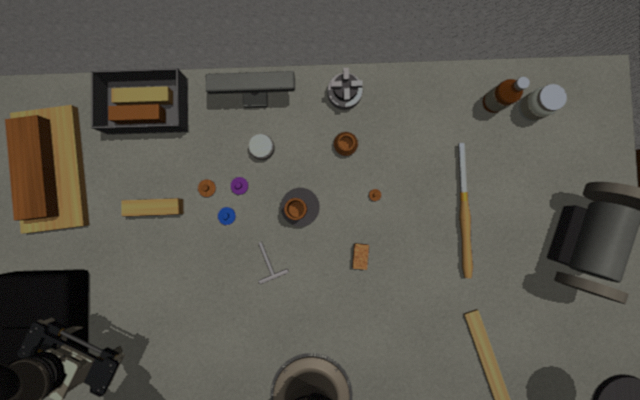

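View pics/wrist0.png

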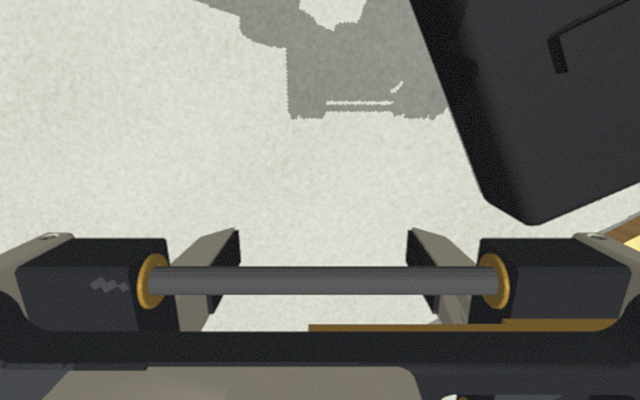

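The scene and top views show the tall pot on its stand at top (295,210) and scene (330,207). Lid candidates in the top view:
- Brown (207,188)
- Small brown (375,195)
- Blue (227,216)
- Purple (239,186)

The brown one at (207,188) fits, being brown and the larger of the two. I'll measure it and enlarge it.

```bash
cat > h.py <<'E'
import numpy as np, cv2
from plant import *
def ray(c,u,v):
    P=c['pose'];d=np.array([(u-c['cx'])/c['fx'],-(v-c['cy'])/c['fy'],-1.]);return P[:3,3],P[:3,:3]@d
def onz(c,u,v,z):
    o,d=ray(c,u,v);return o+d*(z-o[2])/d[2]
def proj(c,p):
    q=c['pose'][:3,:3].T@(np.array(p,float)-c['pose'][:3,3]);return np.array([c['cx']-c['fx']*q[0]/q[2],c['cy']+c['fy']*q[1]/q[2]])
def blobs(c,lo=(0,110,50),hi=(22,255,255),amin=25,roi=None):
    h=cv2.cvtColor(c['image'],cv2.COLOR_BGR2HSV);m=cv2.inRange(h,lo,hi)
    n,l,s,ce=cv2.connectedComponentsWithStats(m)
    return m,[(ce[i].round(1),s[i]) for i in range(1,n) if s[i][4]>=amin]
E
python3 - <<'E'
from h import *
for n in('top','scene'):
    c=capture(n);m,b=blobs(c)
    print(n)
    for ce,s in b:
        if s[4]<900: print(ce,s,onz(c,*ce,8).round(0))
    if n=='top':
        t=c['image']; a=cv2.resize(t[160:240,180:400],None,fx=3.6,fy=3.6,interpolation=cv2.INTER_CUBIC);cv2.imwrite('pics/crop1.png',a)
        mm=cv2.resize(m[160:240,180:400],None,fx=3.6,fy=3.6);cv2.imwrite('pics/crop1m.png',np.vstack([a,cv2.cvtColor(mm,8)]))
E
```

```text
top
[508.7  91.5] [498  79  25  24 366] [ 846. -597.    8.]
[114.3  96.7] [112  89  12  14  56] [868. 551.   8.]
[168.  96.] [157  88  16  14  74] [865. 393.   8.]
[133.8 111.8] [108 103  52  18 812] [821. 494.   8.]
[345.4 143.4] [334 132  24  24 425] [ 710. -121.    8.]
[206.2 187.8] [198 180  17  17 235] [592. 284.   8.]
[374.5 194.5] [369 189  12  12 114] [ 559. -200.    8.]
[465.4 236.2] [460 192  13  86 744] [ 434. -453.    8.]
[154.4 207.3] [122 199  61  17 725] [540. 436.   8.]
[295.1 208.8] [284 198  23  22 386] [525.  29.   8.]
[360.1 256.1] [352 244  17  26 358] [ 385. -153.    8.]
[491.2 355.3] [473 310  36  90 317] [ 100. -510.    8.]
[482.5 358. ] [465 313  36  87 473] [  93. -486.    8.]
scene
[374.3  41.2] [364   0  31  74 676] [-510.  656.    8.]
[445.3  38.8] [442  33   8  13  68] [-407. 1027.    8.]
[323.  54.] [320  50   7   9  57] [-478.  355.    8.]
[435.9  65.6] [431  64  11   4  29] [-191.  846.    8.]
[105.8  93.8] [ 91  88  31  13 264] [-481. -698.    8.]
[519.9 113.6] [497  93  48  38 749] [265. 999.   8.]
[630.4 171.1] [613 145  27  49 665] [ 695. 1174.    8.]
[514.2 204. ] [479 169  73  69 356] [686. 658.   8.]
[448.6 190.8] [437 186  23  10  47] [555. 473.   8.]
[329.7 205.1] [323 194  15  24 298] [477.  43.   8.]
[407.1 212.5] [401 208  13  10 106] [596. 284.   8.]
[491.9 239.9] [469 226  48  29 800] [791. 494.   8.]
[269.  243.1] [265 240   9   7  51] [ 562. -199.    8.]
[190.2 258.8] [188 255   6   8  34] [ 538. -449.    8.]
[496.8 262.7] [474 255  48  16 117] [870. 458.   8.]
[306.1 272.2] [296 263  21  19 296] [ 705. -118.    8.]
[156.  346.4] [142 333  27  26 458] [ 788. -573.    8.]
```

View pics/crop1m.png

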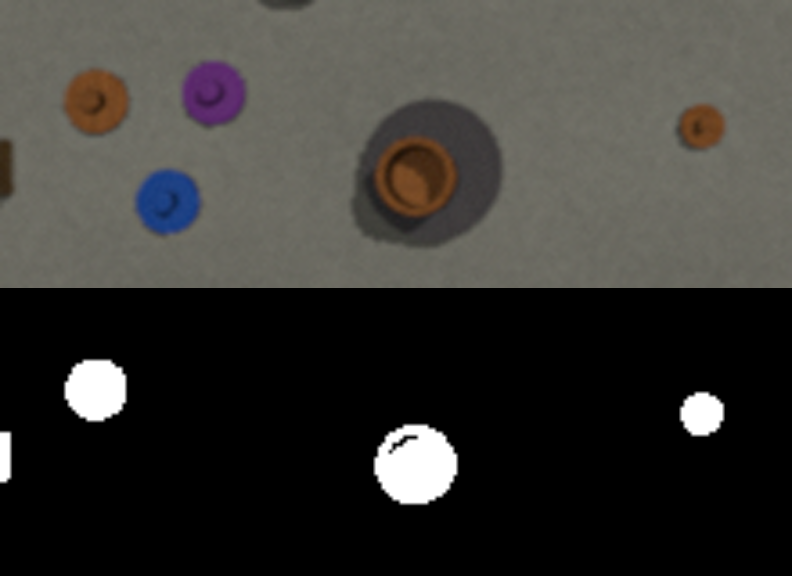

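The crop confirms it. At crop (97,101) is the large brown lid with its knob, against the small brown lid at (702,127); blue and purple are excluded. The pot mouth is at (415,177). Next I'll refine both positions and work out the hover move.

```bash
cat >> h.py <<'E'
from scipy.spatial.transform import Rotation as Ro
def Rt(o): return Ro.from_euler('xyz',o['tcp_rot']).as_matrix()
def togo(target,o=None):
    o=o or get_obs();d=Rt(o).T@(np.array(target,float)-o['tool_pos']);return d/60
E
python3 - <<'E'
from h import *
t=capture('top');s=capture('scene')
print('lid',onz(t,206.2,187.8,9),onz(s,407.1,212.5,11))
# two-view triangulation of pot rim: top outline centre
m,_=blobs(t)
roi=np.zeros_like(m);roi[190:230,270:320]=m[190:230,270:320]
cs=max(cv2.findContours(roi,0,1)[0],key=len);(u,v),r=cv2.minEnclosingCircle(cs);print(u,v,r,'rim',onz(t,u,v,105), 'pxdiam mm',2*r/367.7*(t['pose'][2,3]-105))
h=cv2.cvtColor(s['image'],cv2.COLOR_BGR2HSV);c=cv2.resize(s['image'][180:240,300:430],None,fx=6,fy=6,interpolation=2);cv2.imwrite('pics/sc1.png',c)
p=onz(t,u,v,105);print('scene proj of rim',proj(s,p))
o=get_obs();print(o['time'],togo([592,284,250]))
E
```

```text
lid [592.34528783 284.1686855    9.        ] [597.9948951  282.93038765  11.        ]
295.0 209.0 11.401854515075684 rim [522.50393152  23.18270392 105.        ] pxdiam mm 59.45897062239449
scene proj of rim [329.34786466 197.95577654]
0.35 [-6.69010418 -0.08841902 -0.02384369]
```

View pics/sc1.png

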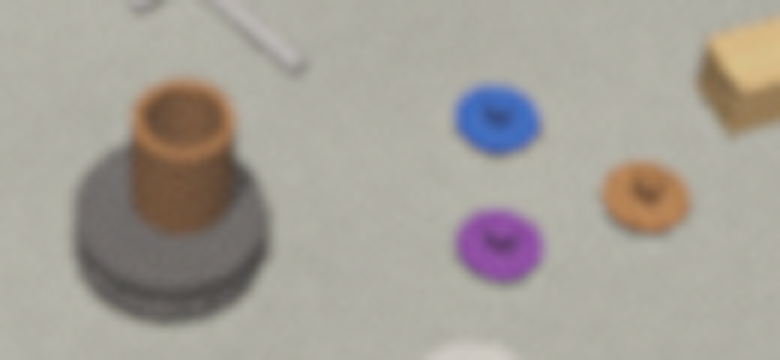

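The scene crop shows the rim centre at about scene (330.5,199.8), 2 px from the projection of the top-view rim. That fits rim ≈ (522,23), to be refined with the wrist camera. Moving to hover over the lid.

>>> carry_out(xyz=[[-0.95,0,0],[-0.95,0,0],[-0.95,0,0],[-0.95,0,0],[-0.95,0,0],[-0.95,-0.09,0],[-0.95,0,0],[0,0,0]], dr=[[0,0,0],[0,0,0],[0,0,0],[0,0,0],[0,0,0],[0,0,0],[0,0,0],[0,0,0]], gripper=0)

```text
time: 1.35
tool_pos: [592.7, 282.2, 247.3]
tcp_rot: [-3.141, 0.0, 2.671]
contact_force: [-0.7, 0.1, -0.3]
grip_width: 45.6
```

```bash
python3 - <<'E'
from h import *
c=capture('wrist');cv2.imwrite('pics/w1.png',c['image'])
o=get_obs();print(o['time'],o['tool_pos'],o['tcp_rot'],o['grip_width'])
m,b=blobs(c,amin=200)
for ce,s in b: print(ce,s,onz(c,*ce,10).round(1))
E
```

```text
1.4 [590.81650124 283.77080401 247.6516371 ] [-3.14082190e+00 -1.12733450e-03  2.67292066e+00] 45.57329546873324
[629.6  28.5] [ 610    0   30   86 1286] [608.4 646.8  10. ]
[408.6  75.6] [ 354    2  147  117 4239] [544.2 416.6  10. ]
[326.  166.5] [ 306  146   41   42 1351] [594.2 287.7  10. ]
[ 86.  224.2] [  28  196  100   66 3346] [521.5 -19.2  10. ]
[550.8 256.1] [526 240  44  27 699] [835.7 497.2  10. ]
[231.7 281.2] [225 253  18  56 552] [676.5 103.1  10. ]
[413.9 281.3] [404 253  18  56 538] [788.5 322.3  10. ]
[397.6 326.2] [ 214  318  326   14 2942] [844.8 274.2  10. ]
```

View pics/w1.png

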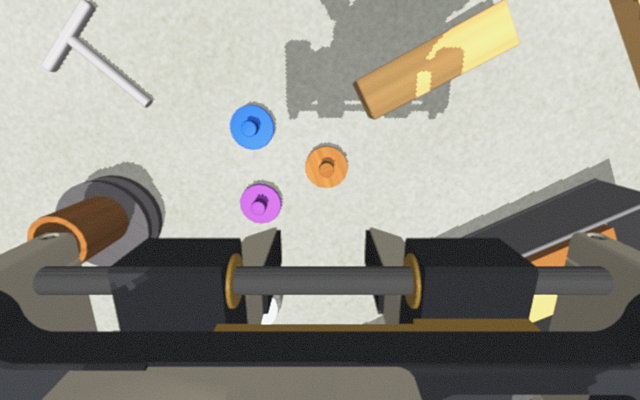

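The wrist view shows the lid at (326,166), almost centred between the jaws (u≈323). Blue is at (252,126) and purple at (260,203). Descending partway to refine.

```bash
python3 - <<'E'
from h import *
print(togo([594,287,110]))
E
```

```text
[-0.02561272  0.07375124  2.29411037]
```

>>> carry_out(xyz=[[0,0.07,0.75],[-0.02,0,0.75],[0,0,0.8],[0,0,0]], dr=[[0,0,0],[0,0,0],[0,0,0],[0,0,0]])

```text
time: 1.9
tool_pos: [589.2, 288.6, 107.2]
tcp_rot: [-3.136, -0.006, 2.677]
contact_force: [0.5, -0.4, 0.2]
grip_width: 45.8
```

```bash
python3 - <<'E'
from h import *
c=capture('wrist');cv2.imwrite('pics/w2.png',c['image'])
o=get_obs();print(o['time'],o['tool_pos'],o['tcp_rot'],o['grip_width'])
m,b=blobs(c,amin=200)
for ce,s in b: print(ce,s,onz(c,*ce,11).round(1))
E
```

```text
1.95 [591.29312912 289.04200602 110.38967056] [-3.13975819e+00 -2.20567236e-03  2.67707492e+00] 45.79179646515626
[455.1  67.4] [  367     0   195   141 11548] [542.7 415.6  11. ]
[323.  209.5] [ 291  179   65   62 3132] [594.2 287.6  11. ]
[231.7 281.4] [225 253  18  56 545] [616.8 190.5  11. ]
[413.9 281.3] [404 253  18  57 540] [684.8 327.2  11. ]
[397.5 326.2] [ 214  318  326   14 2943] [719.5 297.6  11. ]
```

View pics/w2.png

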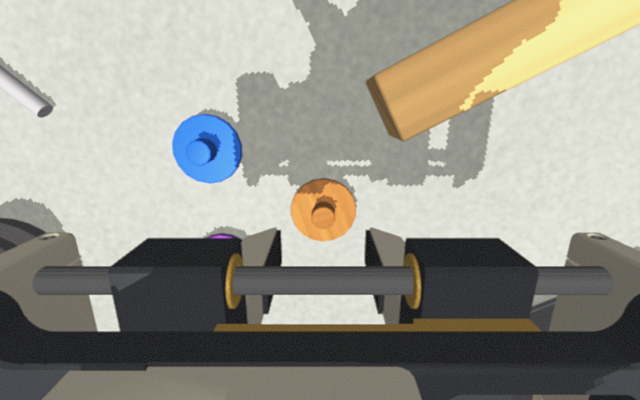

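The lid is at (594.2,287.6), pixel (323,209), centred between the jaws. That agrees with the first view. Descending so the tips clear the disc by about 3 mm, then gripping the knob.

>>> carry_out(xyz=[[-0.025,0,0.5],[0,0,0.4],[0,0,0.2],[0,0,0.125],[0,0,0],[0,0,0]], dr=[[0,0,0],[0,0,0],[0,0,0],[0,0,0],[0,0,0],[0,0,0]])

```text
time: 2.7
tool_pos: [594.7, 287.9, 38.3]
tcp_rot: [3.14, 0.001, 2.676]
contact_force: [-0.6, 0.5, -0.3]
grip_width: 46.3
```

>>> carry_out(xyz=[[0,0,0],[0,0,0],[0,0,0],[0,0,0],[0,0,0],[0,0,0],[0,0,0]], dr=[[0,0,0],[0,0,0],[0,0,0],[0,0,0],[0,0,0],[0,0,0],[0,0,0]], gripper=-1)

```text
time: 3.58
tool_pos: [594.2, 287.6, 37.3]
tcp_rot: [3.141, 0.0, 2.676]
contact_force: [0.3, -0.3, 0.9]
grip_width: 16.8
```

>>> carry_out(xyz=[[0,0,-0.3],[0,0,-0.8],[0,0,-0.9],[0,0,-0.9],[0,0,-0.3],[0,0,0]], dr=[[0,0,0],[0,0,0],[0,0,0],[0,0,0],[0,0,0],[0,0,0]])

```text
time: 4.32
tool_pos: [594.8, 287.9, 232.2]
tcp_rot: [3.138, 0.003, 2.676]
contact_force: [-1.2, 0.6, -1.4]
grip_width: 16.9
```

```bash
python3 - <<'E'
from h import *
c=capture('wrist');cv2.imwrite('pics/w3.png',c['image'])
o=get_obs();print(o['time'],o['tool_pos'],o['tcp_rot'],o['grip_width'])
E
```

```text
4.375 [594.10450875 287.59743076 230.07008479] [3.14050266e+00 9.14732091e-04 2.67580508e+00] 16.799741876345262
```

View pics/w3.png

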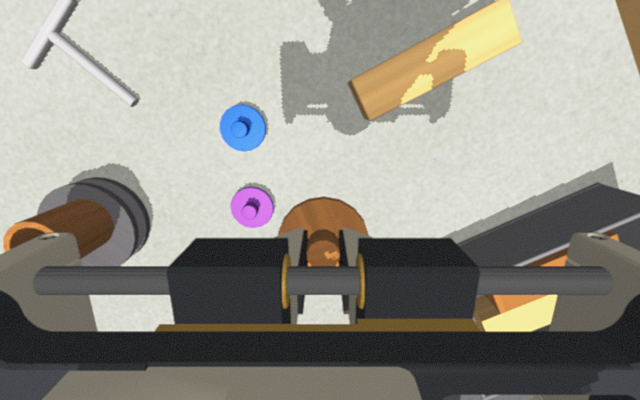

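The lid is held, with its disc spanning u 278–368 at rows 197 and below, centred and looking level. Next I'll check its offset and place the pot in view of the wrist camera.

```bash
python3 - <<'E'
from h import *
c=capture('wrist')
im=c['image'][185:260,260:385];h=cv2.cvtColor(im,cv2.COLOR_BGR2HSV);m=cv2.inRange(h,(0,110,40),(22,255,255))
n,l,s,ce=cv2.connectedComponentsWithStats(m);i=1+s[1:,4].argmax();ys,xs=np.where(l==i)
print('top row',ys.min()+185,'u',xs[ys==ys.min()].mean()+260,'extent',xs.min()+260,xs.max()+260, 'row of extent',ys[xs==xs.min()].mean()+185)
R=Ro.from_euler('xyz',[np.pi,0,2.6757]).as_matrix();T=np.array([594.2,287.6,230.5])
for z in(205.5,199.5):
  for u,v in((xs[ys==ys.min()].mean()+260,ys.min()+185),):
    print(z,(R.T@(onz(c,u,v,z)-T)).round(1))
X=R[:,0]
print(togo(np.array([522.5,23.2,230])-50*X))
E
```

```text
top row 198 u 323.0 extent 279 366 row of extent 233.0
205.5 [25.5  1.9 25. ]
199.5 [23.7  1.9 31. ]
[-1.75144811 -4.46794332 -0.02029459]
```

>>> carry_out(xyz=[[-0.29,-0.74,0],[-0.29,-0.74,0],[-0.29,-0.75,0],[-0.29,-0.75,0],[-0.29,-0.74,0],[-0.3,-0.75,0],[0,0,0],[0,0,0]], dr=[[0,0,0],[0,0,0],[0,0,0],[0,0,0],[0,0,0],[0,0,0],[0,0,0],[0,0,0]])

```text
time: 5.42
tool_pos: [567.1, 1.1, 228.1]
tcp_rot: [-3.141, -0.002, 2.675]
contact_force: [-0.5, 0.9, 0.3]
grip_width: 17.1
```

```bash
python3 - <<'E'
from h import *
c=capture('wrist');cv2.imwrite('pics/w4.png',c['image'])
o=get_obs();print(o['time'],o['tool_pos'],o['tcp_rot'],o['grip_width'])
m,b=blobs(c,amin=200)
for ce,s in b: print(ce,s,onz(c,*ce,105).round(1))
E
```

```text
5.475 [567.20676274   1.65644575 228.36317937] [-3.14151698e+00 -1.76640548e-03  2.67629974e+00] 17.011560078383077
[632.5   6.6] [625   0  15  16 200] [543.1 270.2 105. ]
[117.8  84.6] [  79   46   77   80 3055] [ 416.4 -100.4  105. ]
[326.1 136. ] [ 292  102   70   69 3756] [525.4  27.2 105. ]
[322.8 227.9] [ 279  198   88   69 3269] [596.1 -11.6 105. ]
[176.  238.4] [162 225  29  27 609] [ 545.7 -133.7  105. ]
[361.  281.4] [356 253  10  56 335] [660.3  -3.9 105. ]
[284.5 281.6] [281 254  10  55 351] [628.1 -67.9 105. ]
[334.  324.5] [ 156  295  324   37 3353] [691.6 -47.6 105. ]
```

View pics/w4.png

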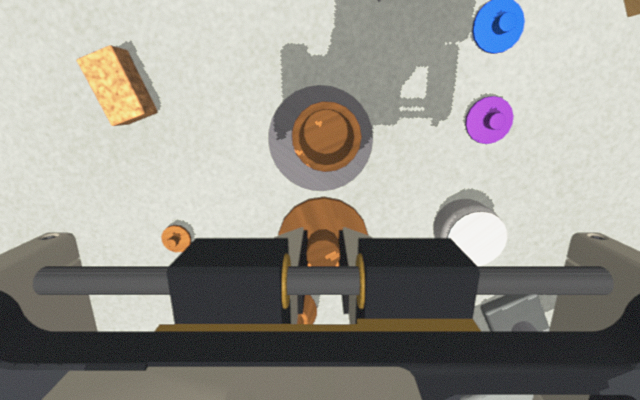

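```bash
python3 - <<'E'
from h import *
R=Ro.from_euler('xyz',[np.pi,0,2.6757]).as_matrix()
P=[];T=[]
for i in range(6):
    c=capture('wrist');o=get_obs();P.append(c['pose'][:3,3]);T.append(o['tool_pos']);
P=np.array(P);T=np.array(T);print(P.round(1),'\n',T.round(1));Tm=T.mean(0)
print('cam in tool',R.T@(P.mean(0)-Tm), 'rot', (R.T@c['pose'][:3,:3]).round(4))
c=capture('wrist')
for z in(25,31):
  print('lid front',R.T@(onz(c,323,198,Tm[2]-z)-Tm))
print('lid half edges',R.T@(onz(c,279,233,Tm[2]-27)-Tm),R.T@(onz(c,367,233,Tm[2]-27)-Tm))
h=cv2.cvtColor(c['image'],cv2.COLOR_BGR2HSV);m=cv2.inRange(h,(0,110,40),(22,255,255));m2=np.zeros_like(m);m2[95:180,285:370]=m[95:180,285:370]
k=max(cv2.findContours(m2,0,1)[0],key=len);e=cv2.fitEllipse(k);print(e)
for z in(105,):print('rim',onz(c,*e[0],z),R.T@(onz(c,*e[0],z)-Tm))
im=cv2.resize(c['image'][80:270,230:410],None,fx=3,fy=3);
cv2.imwrite('pics/w4c.png',im)
E
```

```text
[[502.4  36.1 363.7]
 [502.4  36.3 363.9]
 [502.5  36.4 364.1]
 [502.5  36.4 364.2]
 [502.5  36.3 364.3]
 [502.5  36.2 364.4]] 
 [[567.3   1.9 228.5]
 [567.4   2.  228.8]
 [567.5   2.  228.9]
 [567.5   1.9 229. ]
 [567.5   1.8 229.1]
 [567.5   1.6 229.2]]
cam in tool [  73.53659756    1.57073023 -135.18721107] rot [[ 0.000e+00  9.607e-01  2.778e-01]
 [ 1.000e+00  2.000e-04 -8.000e-04]
 [-8.000e-04  2.778e-01 -9.607e-01]]
lid front [25.07101205  1.61054806 25.        ]
lid front [23.26428994  1.61953975 31.        ]
lid half edges [  3.9489185  -23.10128985  27.        ] [ 3.92265733 26.3349571  27.        ]
((325.3367919921875, 135.3123779296875), (67.71521759033203, 68.53041076660156), 7.962099075317383)
rim [525.35896046  27.15003004 105.        ] [ 48.95778773   3.67389182 123.90566764]
```

View pics/w4c.png

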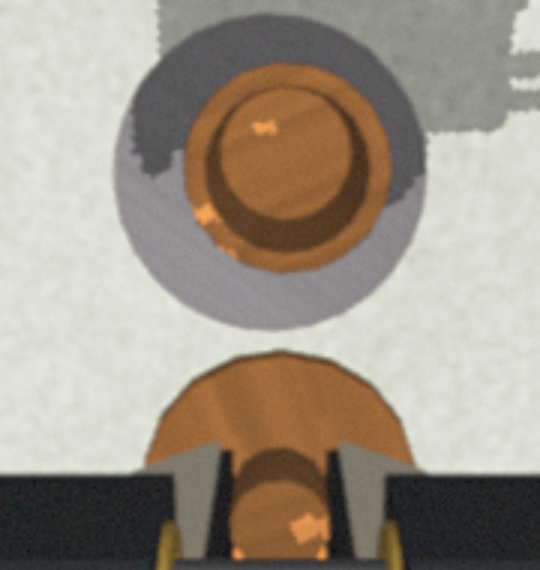

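```bash
python3 - <<'E'
from h import *
R=Ro.from_euler('xyz',[np.pi,0,2.6757]).as_matrix()
c=capture('wrist');Tm=np.array([567.4,1.5,229.5]);print(get_obs()['tool_pos'])
a=R.T@(onz(c,324,240,Tm[2]-9)-Tm);b=R.T@(onz(c,324,251.7,Tm[2]-9)-Tm);print('knob top edge',a,'centre',b)
im=c['image'][190:300,270:380];cv2.imwrite('pics/k.png',cv2.resize(im,None,fx=5,fy=5,interpolation=2))
g=cv2.cvtColor(im,cv2.COLOR_BGR2GRAY);print(c['image'][192:204,323].tolist())
E
```

```text
[567.52514096   1.27268692 229.22654711]
knob top edge [8.12586722 2.30230548 9.        ] centre [1.68246665 2.30653834 9.        ]
[[215, 225, 224], [218, 226, 224], [217, 226, 224], [202, 217, 216], [141, 154, 161], [70, 84, 105], [44, 76, 111], [52, 97, 144], [59, 105, 157], [61, 104, 155], [57, 103, 155], [61, 106, 161]]
```

View pics/k.png

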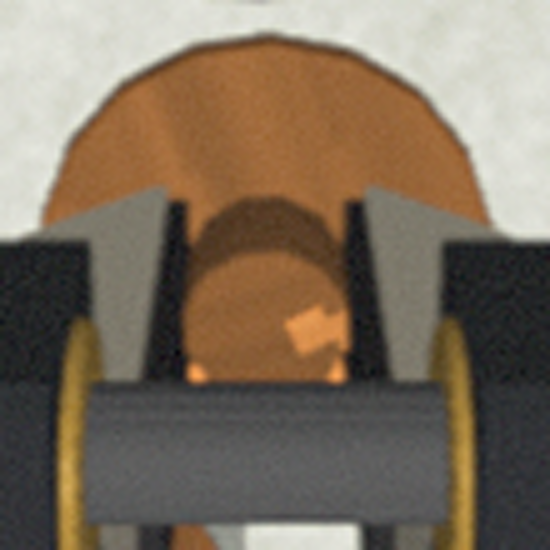

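The knob top and disc edges put the held lid at (-1.1, 1.6) mm in the camera's view of the tool frame, and the pot rim (pixel 325,135) at (49.0, 3.7). So the shift needed is (50.1, 2.0) mm, then down.

>>> carry_out(xyz=[[0.4,0.033,0],[0.435,0,0],[0,0,0],[0,0,0.6],[0,0,0.5],[0,0,0.15],[0,0,0],[0,0,0]], dr=[[0,0,0],[0,0,0],[0,0,0],[0,0,0],[0,0,0],[0,0,0],[0,0,0],[0,0,0]])

```text
time: 6.88
tool_pos: [524.6, 24.9, 155.4]
tcp_rot: [3.141, 0.002, 2.676]
contact_force: [0.2, -0.7, -1.1]
grip_width: 17.3
```

```bash
python3 - <<'E'
from h import *
o=get_obs();print(o['time'],o['tool_pos'])
c=capture('wrist');s=capture('scene');t=capture('top')
a=cv2.resize(c['image'][150:300,220:430],(420,300));b=cv2.resize(s['image'][150:240,290:380],(300,300),interpolation=2)
cv2.imwrite('pics/w5.png',np.hstack([a,b]))
E
```

```text
6.875 [524.61752562  24.90617535 155.3988919 ]
```

View pics/w5.png

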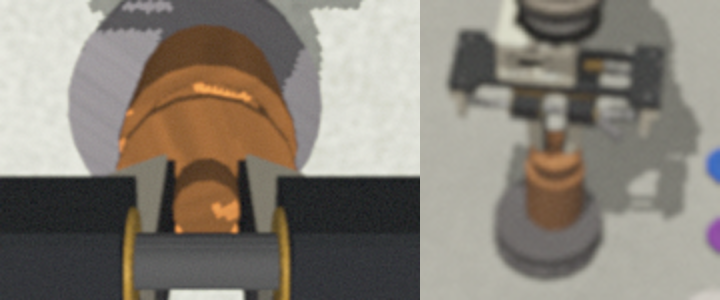

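The lid sits centred over the rim in both views (wrist rim span 120–298 in the crop, lid concentric). Lowering gently.

>>> carry_out(xyz=[[0,0,0.15],[0,0,0.05],[0,0,0.05],[0,0,0.02],[0,0,0.02],[0,0,0]], dr=[[0,0,0],[0,0,0],[0,0,0],[0,0,0],[0,0,0],[0,0,0]])

```text
time: 7.78
tool_pos: [523.6, 25.1, 136.8]
tcp_rot: [3.142, -0.0, 2.676]
contact_force: [-0.5, -0.0, -0.6]
grip_width: 16.9
```

```bash
python3 - <<'E'
from h import *
Z=[]
for i in range(4):
    s=capture('scene');o=get_obs();Z.append(np.r_[o['tool_pos'],o['contact_force']])
print(np.mean(Z,0).round(2))
c=capture('wrist')
a=cv2.resize(c['image'][150:300,220:430],(420,300));b=cv2.resize(s['image'][150:240,290:380],(300,300),interpolation=2)
cv2.imwrite('pics/w6.png',np.hstack([a,b]))
E
```

```text
[ 5.2370e+02  2.5100e+01  1.3691e+02  1.5000e-01  2.2000e-01 -4.5000e-01]
```

View pics/w6.png

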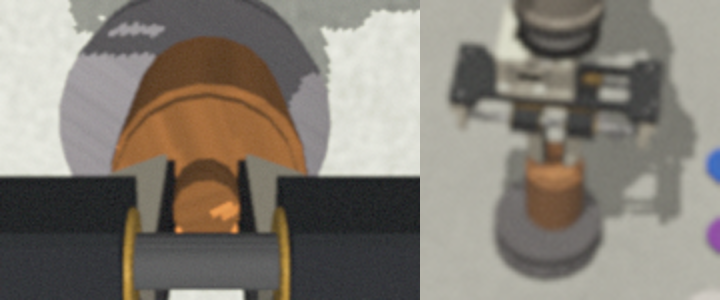

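The lid is concentric with an even rim ring around it and no contact force yet. Taking it a touch lower.

>>> carry_out(xyz=[[0,0,0.01],[0,0,0.01],[0,0,0]], dr=[[0,0,0],[0,0,0],[0,0,0]])

```text
time: 8.4
tool_pos: [523.7, 25.1, 136.2]
tcp_rot: [3.141, 0.001, 2.676]
contact_force: [-1.1, 0.4, 4.7]
grip_width: 16.5
```

```bash
python3 - <<'E'
from h import *
Z=[]
for i in range(4):
    s=capture('scene');o=get_obs();Z.append(np.r_[o['tool_pos'],o['contact_force']])
print(np.mean(Z,0).round(2))
E
```

```text
[ 5.2374e+02  2.5090e+01  1.3624e+02 -1.9700e+00  2.4000e-01  4.9100e+00]
```

Contact of about 5 N at z=136.2, exactly the seating height I expected. Releasing.

>>> carry_out(xyz=[[0,0,0],[0,0,0],[0,0,0],[0,0,0],[0,0,-0.2],[0,0,-0.5],[0,0,-0.5],[0,0,0]], dr=[[0,0,0],[0,0,0],[0,0,0],[0,0,0],[0,0,0],[0,0,0],[0,0,0],[0,0,0]], gripper=0)

```text
time: 9.6
tool_pos: [525.0, 25.0, 210.6]
tcp_rot: [3.139, 0.006, 2.676]
contact_force: [-0.4, 0.5, -0.0]
grip_width: 45.8
```

```bash
python3 - <<'E'
from h import *
o=get_obs();print(o['time'],o['tool_pos'],o['grip_width'])
c=capture('wrist');s=capture('scene')
a=cv2.resize(c['image'][110:260,220:430],(420,300));b=cv2.resize(s['image'][150:240,290:380],(300,300),interpolation=2)
cv2.imwrite('pics/w7.png',np.hstack([a,b]))
E
```

```text
9.6 [525.04475865  24.98340997 210.61987412] 45.82912595965787
```

View pics/w7.png

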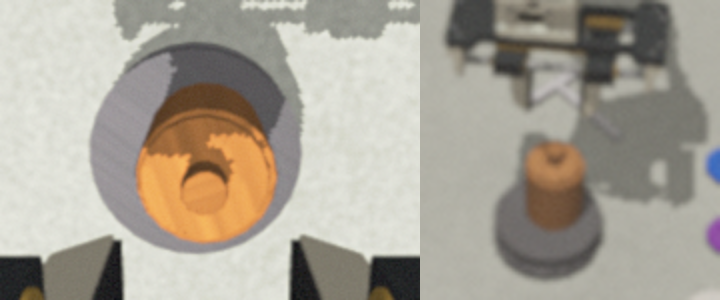

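The lid is seated with an even rim ring, the knob at (204,190) in the crop, mid-jaw, and the pot upright on its stand. Opening fully and descending around the pot.

>>> carry_out(xyz=[[0,0,0],[0,0,0],[0,0,0],[0,0,0],[0,0,0]], dr=[[0,0,0],[0,0,0],[0,0,0],[0,0,0],[0,0,0]], gripper=1)

```text
time: 10.32
tool_pos: [523.6, 25.1, 207.6]
tcp_rot: [3.142, -0.0, 2.676]
contact_force: [-0.2, 0.9, 0.4]
grip_width: 90.2
```

>>> carry_out(xyz=[[0,0,0.5],[0,0,0.5],[0,0,0.4],[0,0,0.3],[0,0,0.19],[0,0,0],[0,0,0]], dr=[[0,0,0],[0,0,0],[0,0,0],[0,0,0],[0,0,0],[0,0,0],[0,0,0]])

```text
time: 11.2
tool_pos: [524.1, 25.1, 94.9]
tcp_rot: [3.141, 0.001, 2.676]
contact_force: [0.4, -0.2, -0.1]
grip_width: 92.2
```

```bash
python3 - <<'E'
from h import *
Z=[]
for i in range(3):
    s=capture('scene');o=get_obs();Z.append(np.r_[o['tool_pos'],o['contact_force']])
print(np.mean(Z,0).round(2),o['time'],o['grip_width'])
c=capture('wrist')
a=cv2.resize(c['image'],(480,300));b=cv2.resize(s['image'][150:240,290:380],(300,300),interpolation=2)
cv2.imwrite('pics/w8.png',np.hstack([a,b]))
E
```

```text
[ 5.2412e+02  2.5060e+01  9.4980e+01 -1.6000e-01  1.4000e-01 -2.0000e-02] 11.35 91.91507960029529
```

View pics/w8.png

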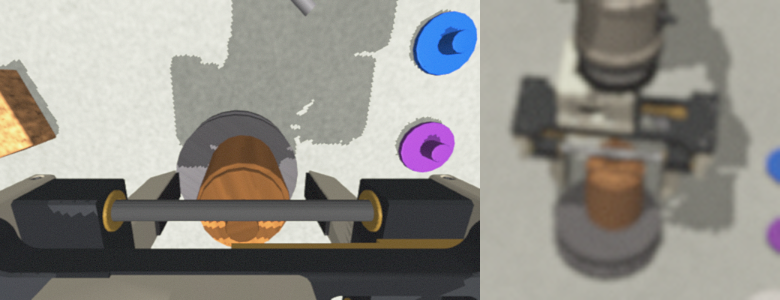

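The fingers stand either side of the pot, clear, with no force. Closing.

>>> carry_out(xyz=[[0,0,0],[0,0,0],[0,0,0],[0,0,0],[0,0,0],[0,0,0]], dr=[[0,0,0],[0,0,0],[0,0,0],[0,0,0],[0,0,0],[0,0,0]], gripper=-1)

```text
time: 12.15
tool_pos: [523.7, 25.1, 94.2]
tcp_rot: [3.141, 0.0, 2.676]
contact_force: [-0.5, -0.5, -0.2]
grip_width: 58.2
```

>>> carry_out(xyz=[[0,0,-0.05],[0,0,-0.1],[0,0,-0.2],[0,0,-0.2],[0,0,0],[0,0,0]], dr=[[0,0,0],[0,0,0],[0,0,0],[0,0,0],[0,0,0],[0,0,0]])

```text
time: 12.9
tool_pos: [523.5, 25.1, 127.3]
tcp_rot: [3.142, 0.0, 2.676]
contact_force: [-0.4, 0.7, -1.6]
grip_width: 58.3
```

```bash
python3 - <<'E'
from h import *
Z=[]
for i in range(3):
    s=capture('scene');o=get_obs();Z.append(np.r_[o['tool_pos'],o['contact_force']])
print(np.mean(Z,0).round(2),o['time'],o['grip_width'])
c=capture('wrist')
a=cv2.resize(c['image'],(480,300));b=cv2.resize(s['image'][150:240,290:380],(300,300),interpolation=2)
cv2.imwrite('pics/w9.png',np.hstack([a,b]))
E
```

```text
[ 5.2337e+02  2.5120e+01  1.2691e+02 -3.6000e-01  3.0000e-02 -1.7000e+00] 13.05 58.36223743274166
```

View pics/w9.png

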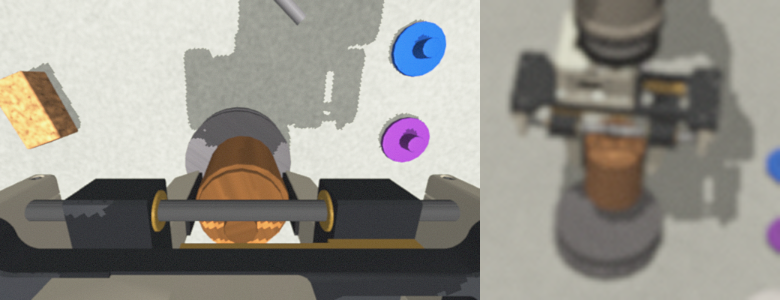

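The pot is gripped (opening 58.3 mm against a 58 mm pot, 1.7 N load) and lifted 33 mm level. Lifting the remaining 67 mm smoothly.

>>> carry_out(xyz=[[0,0,-0.1],[0,0,-0.25],[0,0,-0.3],[0,0,-0.25],[0,0,-0.15],[0,0,-0.07],[0,0,0],[0,0,0]], dr=[[0,0,0],[0,0,0],[0,0,0],[0,0,0],[0,0,0],[0,0,0],[0,0,0],[0,0,0]])

```text
time: 14.1
tool_pos: [523.3, 25.1, 193.9]
tcp_rot: [-3.141, -0.001, 2.676]
contact_force: [-0.0, -0.1, -2.2]
grip_width: 58.3
```

>>> carry_out(xyz=[[0,0,0],[0,0,0],[0,0,0],[0,0,0],[0,0,0],[0,0,0]], dr=[[0,0,0],[0,0,0],[0,0,0],[0,0,0],[0,0,0],[0,0,0]])

```text
time: 14.85
tool_pos: [523.6, 25.1, 194.4]
tcp_rot: [3.142, -0.0, 2.676]
contact_force: [0.3, 0.5, -1.7]
grip_width: 58.4
```

```bash
python3 - <<'E'
from h import *
Z=[]
for i in range(3):
    s=capture('scene');o=get_obs();Z.append(np.r_[o['tool_pos'],o['contact_force']])
print(np.mean(Z,0).round(2),o['time'],o['grip_width'],np.abs(o['dq']).max())
c=capture('wrist')
a=cv2.resize(c['image'],(480,300));b=cv2.resize(s['image'][140:230,290:380],(300,300),interpolation=2)
cv2.imwrite('pics/w10.png',np.hstack([a,b]))
E
```

```text
[ 5.2364e+02  2.5080e+01  1.9444e+02  2.2000e-01  4.7000e-01 -1.9300e+00] 15.0 58.41648376988146 0.0017051551490271002
```

View pics/w10.png

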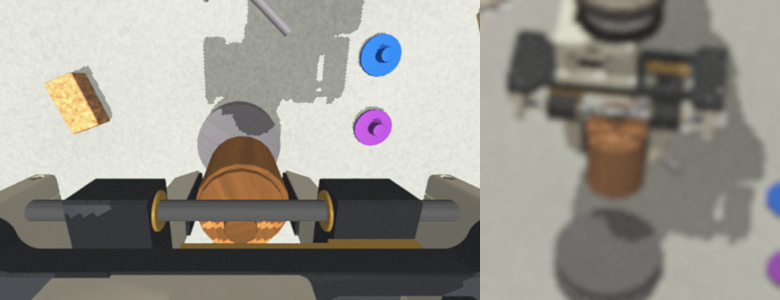

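The pot hangs upright about 100 mm above the stand and is still. The lid's position is unchanged relative to the pot. Handing in.

```bash
python3 -c "
from plant import *
print(close_job())"
```

```text
the job is handed in; nothing more can be done
None
```

I put the larger brown lid on the tall pot and let it go while the pot stood on its stand. I then gripped the pot by its sides, lifted it 100 mm and handed the job in at about 15 s, still holding it.

**Last checks:**
- **Lid seating:** contact of about 5 N came at TCP z 136.2, the height I expected for a seated lid. After letting go, the rim ring around the lid looked even, and in the wrist view the lid kept its place on the pot through the lift.
- **Hold:** the opening was 58.4 mm on the 58 mm pot, with about 1.9 N of load. The tool was level at z 194.4 against 94.2 at the grip, and joint speeds were about 0.002 rad/s.
- **Other objects:** I never reached for or touched any other object. I did not measure their positions again at the end.

**Disagreements:**
- **Camera calibration:** the wrist camera's given position was about 1.6 mm off along the jaws, and its view of the rim differed from the top camera's by about 4–5 mm. I placed the lid using the offset between lid and rim seen in the wrist view.
- **Knob width:** the opening read about 17 mm on the 18 mm knob, with no visible effect on the grip.

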